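# Push the upended tube rack and timer over onto their bases

### The job

Make the bench ready for work: somebody has left the tube rack standing on its end and the bench timer standing on its edge. With the fingertips alone, gently push each of them over, straight towards its own underside, so that the rack comes down on its base with its tube holes facing up and the timer lies on its back with its display facing up. Do not grip, lift or carry them or shove them across the bench, and leave everything else on the bench where it is.

Things in the scene. Friction and masses are not known exactly. Their poses are not given: they have to be found in the camera images.
- rack: loose empty tube rack, upright 66 (own x) x 176 (own y) x 58 mm high (own z), 0.14 kg. Origin: centre of underside; own z points out of the tube holes. Starts standing on its -y end: z level, y up, origin 88 mm and top 176 mm above the bench. Hole face 57 mm from the origin, firm to push on. Pushed near its top against own z it tips; past about 20 deg it falls onto its base.
- rack_foot (a point): middle of the short edge of the rack's underside that rests on the bench at the start (88 mm from the rack's origin along its own -y); the rack tips about this edge, which stays on the bench
- bench_timer: loose flat timer, 60 (own x) x 62 (own y) x 15 mm thick (own z), 0.045 kg, display and keys on one broad face. Origin: centre of its back; own z points out of the display face, 15 mm (keys 17) from the origin. Starts standing on its -x edge: z level, x up, origin 30 mm and top edge 60 mm above the bench. Pushed near the top against own z it tips; past about 20 deg it falls onto its back.
- timer_foot (a point): middle of the edge of the timer's back that rests on the bench at the start (30 mm from the timer's origin along its own -x); the timer tips about this edge, which stays on the bench
- cup_yellow: bystander: screw-lid specimen cup with a yellow lid, 61 mm across, 67 mm high; origin at the centre of its underside; loose, must not be disturbed
- cup_white: bystander: screw-lid specimen cup with a white lid, 61 mm across, 67 mm high; origin at the centre of its underside; loose, must not be disturbed
- dropper: bystander: small dropper bottle with a black bulb, 33 mm across, 102 mm high; origin at the centre of its underside; loose, must not be disturbed
- mouse: bystander: black computer mouse, 104 x 58 x 37 mm; origin at the centre of its underside; loose, must not be disturbed
- stapler: bystander: desk stapler, 128 x 34 x 49 mm; origin at the centre of its underside; loose, must not be disturbed
- marker: bystander: marker pen lying flat, 17 x 135 x 16 mm; origin at the centre of its underside; loose, must not be disturbed

How it is judged:
By the outcome, as a careful person would: the job done as asked, in the order asked, and still so for the second after the job is handed in, with the robot touching nothing.
It also fails if it takes over 51 s, if anything falls off the work surface, if the arm or the gripper's body presses on something with over 40 N, if the wrist force passes 120 N, or if a joint passes its speed limit or range.

### The arm

A 6-joint arm with a two-finger parallel gripper is mounted at the origin on a cart in front of the work surface, level with it; the furniture and walls round the work are solid. World frame = base frame: x ahead of the robot, y to its left, z up, the work surface at z = 0. Lengths are in mm, angles in rad, forces in N, time in s.
With the tool pointing down it reaches from about 325 to 875 mm from the base axis. Payload 4.4 kg.
Tool frame: the origin (TCP) lies on the centre line of the jaws, within the pads' length; the fingertips stand ahead of it and the grasp point (between the pads) lies 6 mm ahead of it (ctrl.tcp_to_tips is the z of the fingertips in the tool frame, in mm); z points along the fingers, y is the line along which they close (so a half turn about z gives the same grasp; the last joint's range is limited). The gripper opens to 85 mm and grips with 20 to 120 N. Pads are 22 mm wide; open, the fingers measure 114 mm over their backs; the gripper's body (76 mm by 85 mm) begins 54 mm behind the grasp point. The pads swing forward as they close: fully open they stand 13 mm farther back than shut.
Start: joints at [1.028, 0.207, 1.542, -0, 1.393, -0.15], TCP at [220.106, 531.207, 256.282] pointing down, gripper open.
Joint ranges: [-2.73, 2.73], [-0.86, 2.22], [0.23, 2.46], [-1.11, 4.25], [0.08, 2.63], [-2.82, 2.82]. Speed limits (rad/s): [2.79, 2.79, 3.14, 3.14, 3.14, 3.14].

### API

Orientations are given as a 3x3 rotation matrix whose columns are the frame's x, y, z axes.
In Python, from plant import ctrl, sensors, optics gives the robot as it stands. Calls block until the motion is done:
- ctrl.move_ptp(position, orientation): joint-space move of the TCP to a pose.
- ctrl.move_l(position, rot=None, vel=150, threshold=None): straight line of the TCP; rot=None keeps the orientation; vel is the mean speed in mm/s. With threshold (N) it stops when the force on the tool has changed by that much, and returns True; else False.
- ctrl.set_joints(angles): joint-space move.
- ctrl.gripper_to(opening, force=None): finger opening in mm; force is the grip in N (None keeps the last); returns when the fingers have stopped.
- ctrl.hold(seconds).
- ctrl.solve_ik(position, orientation): joint angles nearest the present ones, or None.
- sensors.read_state(): the state.
- optics.grab_frame(name): name is "scene" or "top"; returns (picture, depth): 420x560x3 uint8, red, green, blue; 420x560 float32, mm along the optical axis (not along the pixel's ray), 0 where there is no reading.
- optics.camera_params(name): a dict with "mtx" (3x3 intrinsics, pixels), "k1" (the pictures are not rectified: a ray, as slopes to the right and down, at radius r is drawn at 1 + k1 r^2 times it, then the intrinsics apply), "R" (3x3) and "t" (3): a world point X has camera coordinates R X + t. Camera axes: x right, y down, z forward; pixel columns grow to the right and rows downward; lengths in mm; the calibration is good to about 2 mm. A picture is of the moment at which its call begins. camera_params takes no time and is no camera call.
A pose or a line that the arm cannot do raises ctrl.MotionError and nothing moves.
- ctrl.finish_job(): hands the job in; it is judged then, once.
The state is a dict: "t": time; "q": joint angles; "qvel": joint speeds; "tau": joint torques, N m; "eef_pos": TCP position; "eef_rot": TCP orientation; "force": force on the tool from outside, world axes, zero at the start; "wrist_torque": the same for the moment, N m; "grip_width": finger opening in mm; "grasp_force": force on a finger pad.
Only numpy, scipy, OpenCV 4.12 (cv2) and the standard library are available. Lean on these libraries where they do the work, as an engineer would, in place of code of your own. Each camera call takes 0.05 s, during which the arm holds its last target. There are 200 camera calls.

## Working session

There is one attempt and no reset: what is moved stays moved. The work goes in short steps, each a Python script; the robot and the scene stay as the last script left them, time stands still between calls to the robot, and variables do not carry over. Pictures are saved under pics/ and viewed, at most 10 in all, crops included, and the job is handed in when it is done.

```bash
mkdir -p pics
cat > h.py <<'E'
import numpy as np, cv2
from plant import ctrl, sensors, optics
def grab(n,f):
    p,d=optics.grab_frame(n); cv2.imwrite(f'pics/{f}.png',p[:,:,::-1]); np.save(f'pics/{f}.npy',d); return p,d
def cloud(n,d):
    c=optics.camera_params(n); h,w=d.shape
    u,v=np.meshgrid(np.arange(w),np.arange(h))
    k=np.array([c['k1'],0,0,0,0],float)
    r=cv2.undistortPoints(np.stack([u,v],-1).reshape(-1,1,2).astype(float),np.array(c['mtx'],float),k).reshape(h,w,2)
    P=np.dstack([r[...,0]*d,r[...,1]*d,d])
    W=(P-np.array(c['t']).ravel())@np.array(c['R'])
    W[d==0]=np.nan
    return W
E
python3 - <<'E'
from h import *
for n in('scene','top'):
    p,d=grab(n,n+'0'); W=cloud(n,d); np.save(f'pics/W_{n}.npy',W)
    c=optics.camera_params(n); print(n,-np.array(c['R']).T@np.array(c['t']).ravel(), np.nanmin(W.reshape(-1,3),0),np.nanmax(W.reshape(-1,3),0))
print(ctrl.tcp_to_tips)
E
```

```text
scene [  -6.83346769 -842.87942439  798.10167164] [-527.63292471 -900.97453149 -867.4843175 ] [1024.19694531 2503.43516485  589.35680178]
top [ 390.43273265 -198.72397273 1191.36447569] [ -535.43145851 -1248.77546463  -872.81700373] [1019.92617485 1325.44764478  407.32987986]
25.0
```

View pics/scene0.png

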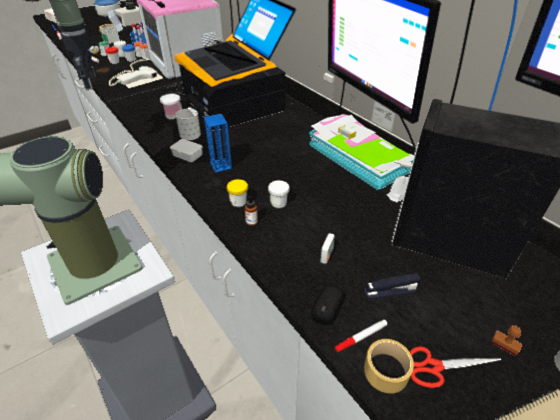

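View pics/top0.png

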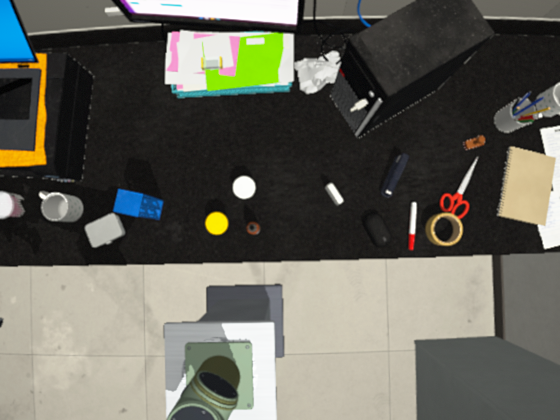

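The rack (blue) is at about scene (217,143) and top (138,204). The timer is at scene (328,248) and top (334,193). Next I'll zoom in and fit both.

Run:
```python
from h import *
s=cv2.imread('pics/scene0.png');t=cv2.imread('pics/top0.png')
r=lambda im,x,y,w,h:cv2.resize(im[y:y+h,x:x+w],(400,300),interpolation=cv2.INTER_CUBIC)
cv2.imwrite('pics/z.png',np.vstack([np.hstack([r(s,170,105,96,72),r(s,290,220,72,54)]),np.hstack([r(t,90,170,96,72),r(t,304,170,60,45)])]))
for n in('scene','top'):
    W=np.load(f'pics/W_{n}.npy')
    m=(W[...,2]>8)&(W[...,2]<200)&(W[...,0]>300)&(W[...,0]<750)&(W[...,1]<420)&(W[...,1]>-700)
    k,l,st,ce=cv2.connectedComponentsWithStats(m.astype(np.uint8))
    for i in range(1,k):
        if st[i,4]<25: continue
        P=W[l==i]; rc=cv2.minAreaRect(P[:,:2].astype(np.float32))
        print(n,ce[i].round(),st[i,4],'min',P.min(0).round(),'max',P.max(0).round(),[np.round(a,1) for a in rc])
```

```text
scene [228. 113.] 2604 min [452. 149.   8.] max [750. 420. 184.] [array([573.7, 319. ]), array([385.8, 156.6]), np.float64(42.4)]
scene [188. 139.] 862 min [373. 263.   8.] max [526. 420.  96.] [array([459.6, 352.2]), array([188.9, 109. ]), np.float64(40.5)]
scene [243. 199.] 691 min [ 402. -129.    8.] max [462.  18. 102.] [array([432.2, -55.5]), array([147.2,  59.2]), np.float64(89.3)]
scene [279. 192.] 410 min [ 501. -120.    8.] max [560. -58.  71.] [array([529.9, -89.8]), array([60.4, 58.4]), np.float64(66.3)]
scene [431. 225.] 3948 min [ 670. -557.    8.] max [ 750. -410.  200.] [array([ 710.5, -484.8]), array([ 13.8, 162.6]), np.float64(28.0)]
scene [328. 248.] 246 min [ 478. -361.    8.] max [ 537. -320.   65.] [array([ 507.3, -341.2]), array([62., 18.]), np.float64(30.4)]
scene [393. 286.] 906 min [ 497. -555.    8.] max [ 616. -478.   52.] [array([ 556.5, -519. ]), array([ 30.1, 127.5]), np.float64(63.3)]
scene [328. 304.] 896 min [ 355. -502.    8.] max [ 450. -425.   40.] [array([ 401.3, -463.9]), array([95.5, 56.3]), np.float64(26.3)]
scene [361. 335.] 391 min [ 345. -57
[... 1493 characters left out ...]
3, -563.4]), array([ 16.5, 132.3]), np.float64(84.8)]
top [217. 223.] 395 min [404. -43.  52.] max [465.  16.  74.] [array([434.5, -13.2]), array([60.4, 58.6]), np.float64(1.9)]
top [377. 229.] 662 min [ 359. -501.    8.] max [ 454. -421.   43.] [array([ 406.1, -459.3]), array([102.2,  56.7]), np.float64(26.2)]
top [104. 230.] 836 min [376. 264.   8.] max [469. 377.  42.] [array([422.8, 318.8]), array([76.8, 98.6]), np.float64(23.0)]
top [445. 229.] 505 min [ 359. -696.    8.] max [ 445. -605.   55.] [array([ 400.8, -649.6]), array([90.1, 86. ]), np.float64(83.2)]
top [253. 228.] 128 min [ 402. -128.    9.] max [435. -95. 105.] [array([ 418.9, -112.3]), array([31.8, 32. ]), np.float64(39.4)]
```

View pics/z.png

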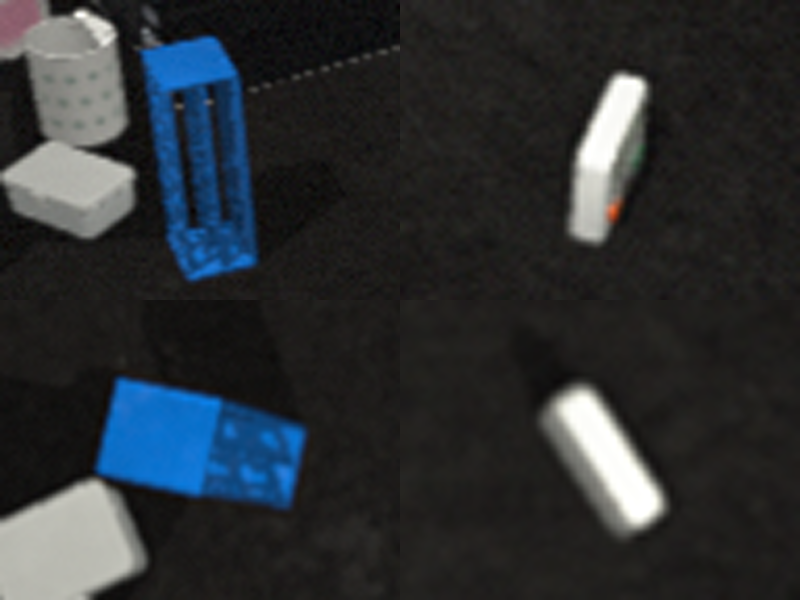

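The timer's display (green) and key (orange) face right in the scene view, so its normal is about (0.52,-0.86). The rack's hole face still needs confirming, so I'll look closer and refine both fits.

Run:
```python
from h import *
T=cv2.imread('pics/scene0.png')[110:175,198:238]; t=cv2.imread('pics/top0.png')[182:226,108:168]
cv2.imwrite('pics/z2.png',np.hstack([cv2.resize(T,(360,585),interpolation=cv2.INTER_LANCZOS4),cv2.resize(t,(440,585),interpolation=cv2.INTER_LANCZOS4)]))
for n in('scene','top'):
    W=np.load(f'pics/W_{n}.npy'); P=W.reshape(-1,3)
    im=cv2.imread(f'pics/{n}0.png').reshape(-1,3).astype(int)
    box=lambda a,b,c,d,e,f:(P[:,0]>a)&(P[:,0]<b)&(P[:,1]>c)&(P[:,1]<d)&(P[:,2]>e)&(P[:,2]<f)
    for nm,m in(('rack',box(430,545,130,250,170,190)),('timer',box(470,550,-370,-305,52,75))):
        Q=P[m]; print(n,nm,len(Q),np.median(Q[:,2]).round(1),[np.round(a,1) for a in cv2.minAreaRect(Q[:,:2].astype(np.float32))])
    m=box(430,545,130,250,20,165)
    e=np.array([-0.97,0.24]); 
    Q=P[m]; u=(Q[:,:2]-[487,191.8])@e; v=(Q[:,:2]-[487,191.8])@np.array([.24,.97])
    print(np.histogram2d(u,v,bins=[np.arange(-40,41,8),np.arange(-40,41,8)])[0].astype(int))
    b=(abs(P[:,2])<4)&(P[:,1]>-60)&(P[:,1]<320); print('edge x',np.percentile(P[b,0],[0.5,2]))
```

```text
scene rack 207 176.9 [array([487.2, 192.6]), array([70.4, 58.3]), np.float64(76.4)]
scene timer 120 60.0 [array([ 507.5, -340. ]), array([60.7, 15.6]), np.float64(31.4)]
[[ 0  0  0  0  0  0  0  0  0  0]
 [13 49 22 20 19 18 20 19 13  6]
 [ 0  0  0  0  0  0  0  0  0  0]
 [ 0  0  0  0  0  0  0  0  0  0]
 [ 6 39  7  5 22  9  3  6 17  2]
 [ 2 11  3  3  9  9  4  5 14  2]
 [ 0  0  0  0  0  0  0  0  0  0]
 [ 0 12  0  0  1  1  0  0  2  0]
 [13 39  5  7 33 14  5 14 33  2]
 [ 0  0  0  0  0  0  0  0  0  0]]
edge x [-147.54399906 -141.4033501 ]
top rack 603 176.9 [array([487.2, 192.7]), array([66.8, 58.7]), np.float64(76.0)]
top timer 127 59.7 [array([ 508.9, -338. ]), array([61. , 15.4]), np.float64(30.9)]
[[ 0  0  0  0  0  0  0  0  0  0]
 [11 18  3  4  2  1  1  1  0  0]
 [ 0  0  0  0  0  0  0  0  0  0]
 [ 0  0  0  0  0  0  0  0  0  0]
 [ 6 16  0  0  0  0  0  0  0  0]
 [ 1  4  0  1  0  0  0  0  0  0]
 [ 0  0  0  0  0  0  0  0  0  0]
 [ 1  3  0  1  0  0  0  0  0  0]
 [ 9 17  1  1  2  0  1  0  0  0]
 [ 0  0  0  0  0  0  0  0  0  0]]
edge x [-102.34474593  -21.61094796]
```

View pics/z2.png

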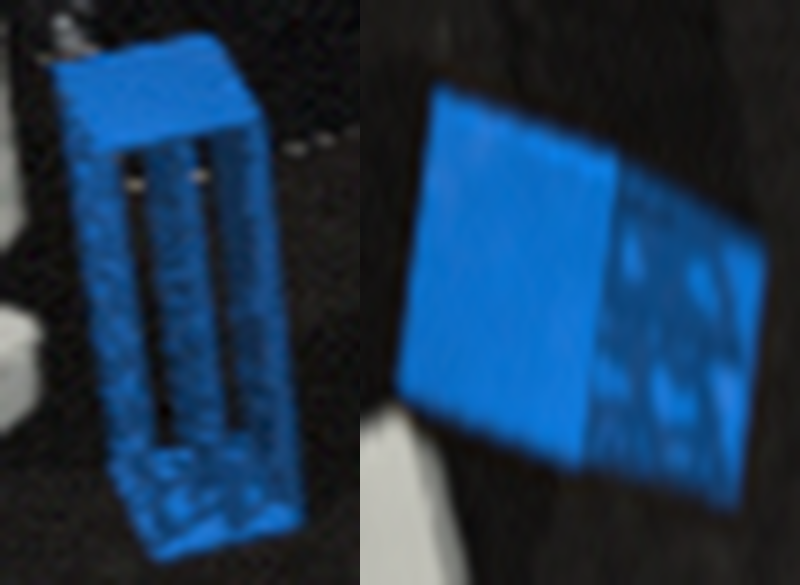

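The plate at the +x side is solid and the one at the -x side has periodic gaps. So the hole face points to (-0.97,0.24), and the rack must be pushed along (0.97,-0.24), where there is free bench. The rack top measures 66.8x58.7 mm at z 177 and the timer 61x15.4 mm at z 60, both matching the given sizes. Pushing the rack now.

```bash
cat >> h.py <<'E'
def tool(d,s):
    x=s*np.array([d[0],d[1],0.]); z=np.array([0,0,-1.]); return np.column_stack([x,np.cross(z,x),z])
def rot_for(pos,d):
    q=np.array(sensors.read_state()['q']); best=None
    for s in(1,-1):
        j=ctrl.solve_ik(pos,tool(d,s))
        if j is not None and (best is None or abs(j[5])<best[0]): best=(abs(j[5]),tool(d,s))
    return best[1]
a=np.radians(76.1); RD=np.array([np.sin(a),-np.cos(a),0]); RC=np.array([487.2,192.7,0])
b=np.radians(31.1); TD=np.array([-np.sin(b),np.cos(b),0]); TC=np.array([508.3,-338.8,0])
E
python3 - <<'E'
from h import *
ctrl.gripper_to(0)
pre=RC-RD*(29+45)+[0,0,175]; R=rot_for(pre,RD)
ctrl.move_ptp(pre+[0,0,80],R)
ctrl.move_l(pre,vel=120)
ctrl.move_l(RC-RD*(29+14)+[0,0,175],vel=60)
ctrl.move_l(RC+RD*(-29-11+70)+[0,0,175],vel=40)
s=sensors.read_state(); print(s['t'],s['force'])
ctrl.hold(0.5)
ctrl.move_l(RC+[0,0,250],vel=120)
p,d=grab('top','top1'); p2,_=grab('scene','scene1'); W=cloud('top',d); P=W.reshape(-1,3)
m=(P[:,0]>430)&(P[:,0]<720)&(P[:,1]>90)&(P[:,1]<250)&(P[:,2]>40)&(P[:,2]<75)
print(sensors.read_state()['t'],m.sum(),np.median(P[m,2]),cv2.minAreaRect(P[m,:2].astype(np.float32)))
cv2.imwrite('pics/v1.png',cv2.resize(np.hstack([p2[80:280,120:400],p[120:320,80:360]])[:,:,::-1],(800,286)))
E
```

```text
5.725 [-0.62723386  0.04836039 -0.24418647]
7.15 853 57.82387106772586 ((607.5243530273438, 164.1194610595703), (68.4703369140625, 178.0818634033203), 76.4051742553711)
```

View pics/v1.png

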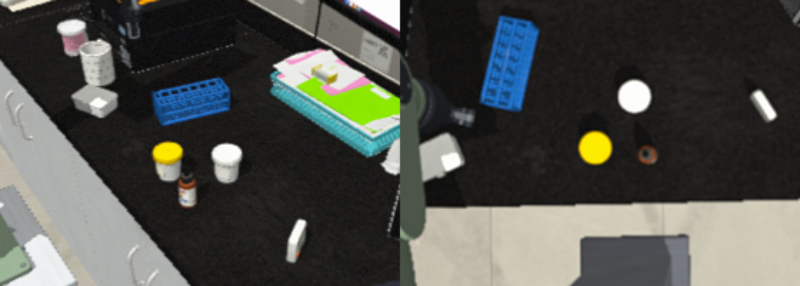

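The rack lies on its base with its holes up at about (190,100) in the left half, with its centre within 6 mm of pure tipping. The cups and dropper have not moved. Now the timer.

Run:
```python
from h import *
pre=TC-TD*(7.5+45)+[0,0,71]; R=rot_for(pre,TD)
ctrl.move_ptp(np.r_[RC[:2],290],np.array(sensors.read_state()['eef_rot']))
ctrl.move_ptp(pre+[0,0,180],R)
ctrl.move_l(pre,vel=120)
ctrl.move_l(TC-TD*(7.5+16)+[0,0,71],vel=60)
ctrl.move_l(TC+TD*(-7.5-11+30)+[0,0,71],vel=25)
s=sensors.read_state(); print(s['t'],s['force'])
ctrl.hold(0.4)
ctrl.move_l(TC-TD*60+[0,0,140],vel=120)
ctrl.move_l(TC-TD*60+[0,0,280],vel=150)
ctrl.set_joints([1.028,0.207,1.542,0,1.393,-0.15])
p,d=grab('top','top2'); p2,d2=grab('scene','scene2')
for n,dd in(('top',d),('scene',d2)):
    W0=np.load(f'pics/W_{n}.npy').reshape(-1,3); P=cloud(n,dd).reshape(-1,3)
    for nm,x0,x1,y0,y1,z0,z1 in(('timer',430,550,-370,-250,9,75),('rack',430,720,90,250,40,75),('yel',395,475,-50,25,40,80),('drop',395,440,-135,-90,20,110),('white',490,570,-130,-50,40,80),('mouse',340,460,-515,-415,8,50),('stap',490,625,-560,-470,8,60),('mark',340,485,-582,-545,8,30)):
        o=[]
        for A in(W0,P):
            m=(A[:,0]>x0)&(A[:,0]<x1)&(A[:,1]>y0)&(A[:,1]<y1)&(A[:,2]>z0)&(A[:,2]<z1)
            r=cv2.minAreaRect(A[m,:2].astype(np.float32)); o.append((np.round(r[0],1),np.round(r[1]),np.median(A[m,2]).round(1)))
        print(n,nm,*o)
print(sensors.read_state()['t'])
cv2.imwrite('pics/v2.png',cv2.resize(np.hstack([p2[130:330,180:460],p[120:320,140:420]])[:,:,::-1],(800,286)))
```

```text
13.35 [0.00438428 0.05807318 0.27624518]
top timer (array([ 508.7, -337.8]), array([61., 16.]), np.float64(58.2)) (array([ 484.2, -308.7]), array([74., 58.]), np.float64(15.6))
top rack (array([485.1, 181.5]), array([47., 57.]), np.float64(57.2)) (array([607.7, 164.7]), array([ 69., 178.]), np.float64(57.7))
top yel (array([434.5, -13.2]), array([60., 59.]), np.float64(66.4)) (array([433.9, -12.7]), array([59., 60.]), np.float64(66.7))
top drop (array([ 418.9, -112.3]), array([32., 32.]), np.float64(64.0)) (array([ 418.7, -112.2]), array([31., 32.]), np.float64(63.0))
top white (array([531.1, -90.3]), array([60., 58.]), np.float64(66.4)) (array([530.2, -89.4]), array([61., 58.]), np.float64(66.3))
top mouse (array([ 406.1, -459.3]), array([102.,  57.]), np.float64(31.4)) (array([ 406.7, -459.5]), array([101.,  57.]), np.float64(31.8))
top stap (array([ 558.4, -516.3]), array([ 35., 128.]), np.float64(40.2)) (array([ 558.6, -515.7]), array([ 34., 127.]), np.float64(40.0))
top mark (array([ 413.3, -563.4]), array([ 16., 132.]), np.float64(14.1)) (array([ 413.5, -563.2]), array([ 16., 1
[... 428 characters left out ...]
)
scene drop (array([ 417.6, -112.5]), array([30., 32.]), np.float64(58.3)) (array([ 416.2, -114.4]), array([26., 33.]), np.float64(58.4))
scene white (array([529.9, -89.8]), array([60., 58.]), np.float64(65.9)) (array([529.2, -91. ]), array([61., 57.]), np.float64(66.0))
scene mouse (array([ 401.3, -463.9]), array([96., 56.]), np.float64(31.4)) (array([ 401.7, -463.6]), array([95., 56.]), np.float64(31.3))
scene stap (array([ 556.5, -519. ]), array([ 30., 127.]), np.float64(35.4)) (array([ 555.9, -518.7]), array([ 30., 128.]), np.float64(34.8))
scene mark (array([ 412.5, -563.1]), array([ 17., 134.]), np.float64(14.6)) (array([ 412.7, -563.5]), array([ 16., 136.]), np.float64(14.6))
19.3083
```

View pics/v2.png

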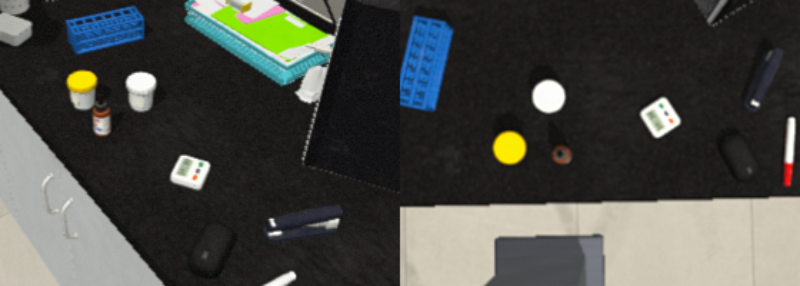

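The timer lies flat with its display up at about (190,172) in the left half. The rack is on its base, the bystanders haven't moved, and the arm is clear. Handing in.

```bash
python3 -c "
from h import *
print(ctrl.finish_job())"
```

```text
the job is handed in; nothing more can be done
None
```

The job is handed in: the rack lies on its base with its holes up (about 6 mm further along than pure tipping would leave it), the timer lies on its back with its display up, the six bystanders have not measurably moved, and the arm was clear at about 19 s.

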